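# Lock the lamp cover and switch the microscope lamp on

### The arm

A 7-joint arm with a two-finger parallel gripper is mounted at the origin on the work surface. World frame = base frame: x ahead of the robot, y to its left, z up, the work surface at z = 0. Lengths are in m, angles in rad, forces in N, time in s.
With the tool pointing down it reaches from about 0.35 to 0.9 m from the base axis. Payload 7.2 kg.
Tool frame: the origin (TCP) lies at the very end of the fingers, on their centre line; the grasp point (between the pads) lies 19 mm behind it; z points along the fingers, y is the direction in which the jaws open and shut (so a half turn about z gives the same grasp; the last joint's range is limited). The gripper opens to 85 mm and grips with 20 to 120 N. Pads are 22 mm wide; open, the fingers measure 114 mm over their backs; the gripper's body (76 mm by 85 mm) begins 54 mm behind the grasp point. The pads swing forward as they close: fully open they stand 13 mm farther back than shut.
Start: joints at [-1.206, 0.411, -0.013, 1.596, 0.006, 1.134, -0.082], TCP at [0.262, 0.567, 0.208] pointing down, gripper open.
Joint ranges: [-2.95, 2.95], [-0.29, 1.99], [-1.47, 1.44], [0.14, 2.54], [-1.03, 4.17], [0.13, 1.85], [-2.86, 2.86]. Speed limits (rad/s): [2.39, 2.39, 3.01, 3.01, 3.14, 3.14, 3.14].

### API

Orientations are given as a unit quaternion [w, x, y, z].
In Python, from cell import bot, cams gives the robot as it stands.
- The arm moves only by the shell command python3 -m handwheel 'ROWS' [FORCE]. ROWS is JSON, a list of rows, each a list of 7 numbers: the shift along the world's x, y, z normalised to -1 to 1, where 1 is 0.12 m, then the turn, a rotation vector about the world's x, y, z normalised to -1 to 1, where 1 is 120 degrees, then the gripper's target within -1 to 1 (shut at 1, half-way at 0, fully open at -1). In form: [[tx, ty, tz, rx, ry, rz, grip], ...]. A call has 1 to 5 rows; each row is the pose to reach, as a shift and turn from the pose measured when the call began; what a row does not reach only later rows make up. A row lasts 1/10 s, in which the tool goes at most 50 mm and 8.59 degrees, less where a joint would pass 70% of its speed; a pose out of reach is approached as far as the arm can. A call with a number of a shift or a turn outside -1 to 1 is refused whole. A call with a gripper value outside its range is refused whole. The fingers move at their own pace and stop on an object; FORCE is the grip in N (left out, the last holds). Time passes only in rows, so rows that repeat a pose let the fingers close. It gives the time, the measured TCP pose, the force and the opening at its end, in the units of the state.
- bot.sense(): the state, without advancing time (a new reading comes with each control period).
- cams.camera(name): name is "scene" or "side" or "wrist"; returns the picture (480x640x3 uint8, blue, green, red); there is no depth.
- cams.camera_params(name): a dict with "fovy" (degrees; the focal length in pixels is half the picture's height over the tangent of half this angle, whatever the lens; pixels are square), "cx", "cy" (the principal point, pixels), "R" (3x3) and "t" (3): a world point X has camera coordinates R X + t; the wrist camera has in their place "tool_from_camera" (4x4, takes a point from camera to tool coordinates, whose origin is the TCP and whose axes are the flange's). Camera axes: x right, y down, z forward; pixel columns grow to the right and rows downward; lengths in m; the calibration is good to about 2 mm. A picture is of the moment at which its call begins: read the wrist's pose just before it. camera_params takes no time and is no camera call.
- bot.finish_job(): hands the job in, once; it reports no verdict.
The state is a dict: "time": time; "q": joint angles; "joint_velocities": joint speeds; "effort": joint torques, N m; "tool_pos": TCP position; "ee_rot": TCP orientation; "ft_force": force on the tool from outside, world axes, zero at the start; "moment": the same for the moment, N m; "width": finger opening in m.
Only numpy, scipy, OpenCV 4.12 (cv2) and the standard library are available. Lean on these libraries where they do the work, as an engineer would, in place of code of your own. Each camera call takes 0.05 s, during which the arm holds its last target. There are 200 camera calls.

### The job

The lamp of the microscope's light unit has just been changed. Slide the metal cover on top of the unit fully shut over the lamp, push its winged stud in and turn it a quarter turn clockwise so that it springs back part-way and stays locked, and only then flip the toggle on the power supply over to its other side. Leave the other things on the bench standing where they are.

Things in the scene. Friction and masses are not known exactly. Their poses are not given: they have to be found in the camera images.
- lamp_unit: White box on a grey foot, fixed, 240 x 280 x 120 mm (own x, y, z); origin at the centre of its underside, z up. On its top an aluminium cover plate (110 x 130 x 5 mm, its top 126 mm above the bench) slides between low rails along the unit's own y axis; moving to -y shuts the lamp bay. A stop and rails stand up to 131 mm above the bench.
- cover (a joint): Slide of the cover, m: 0 = 80 mm open, 0.08 = fully shut against its stop. It grows as the cover moves along the unit's own -y. About 2 N of friction; it stays where it is left.
- stud_grip (a point): Centre of the stud's upright steel wing, in the middle of the cover and moving with it. Wing 64 mm long, 14 mm thick, 36 mm high (18 mm above and below this point); its underside is 22 mm above the cover's top while up, on a 24 mm round boss. Site axes: y along the wing, x across it, z up. Unlocked, the wing lies along the unit's own y. The wing may be held to slide the cover.
- stud_home (a point): Point on the unit's top where the middle of the stud stands when the cover is fully shut: the unit's own x = 0, y = -30 mm, at the height of the cover's top (126 mm above the bench). Axes as the lamp unit's.
- stud_press (a joint): How far the stud is pushed down, m: 0 = up, 0.014 = fully in. Spring return, 3 N up to 9 N fully in. It goes in more than about 2 mm only with the cover fully shut, and turns only when 11 mm or more in. Locked, it rests at about 0.0065. If let go half turned it stays deep and can be gripped again.
- stud_turn (a joint): Turn of the stud about the vertical, clockwise from above, rad: 0 = unlocked, stop at 1.6. It can turn only while pushed in. From about 1.4 on it springs back up into its locking notch, 1.57 being the middle, when the push is eased.
- supply: Power supply: smaller white box on a grey foot, fixed, 150 x 130 x 95 mm (own x, y, z), origin at the centre of its underside, with one large toggle in the middle of its top, pivot 104 mm above the bench.
- toggle_tip (a point): Centre of the 20 mm black ball at the end of the 65 mm toggle lever (10 mm thick rod). The lever swings in the supply's own x-z plane; off it leans 0.45 rad towards -x, with the ball's centre at own x = -28 mm and 163 mm above the bench; on it leans as far to +x. Axes of this point turn with the lever.
- toggle (a joint): Toggle angle, rad: 0 = off (leaning to the supply's own -x), 0.9 = on (leaning to +x). A spring snaps it to either end from its centre at 0.45; about 4 N at the ball is needed to start it.
- lens_case: Black lens case standing loose on the lamp unit, 34 mm across, 50 mm tall; origin at its underside. A bystander.
- beaker: Glass beaker, 70 mm across, 80 mm tall, loose, in front of the power supply; origin at its underside. A bystander.
- dishes: Stack of clear dishes, 90 mm across, 43 mm tall, loose, in front of the lamp unit; origin at its underside. A bystander.
- reagent: Large amber bottle, 60 mm across, 130 mm tall, at the back; origin at its underside. A bystander.
- slide_box: Grey flat box, 170 x 90 x 35 mm, at the right; origin at its underside. A bystander.
- tip_tray: White open tray, 120 x 90 x 50 mm, at the left; origin at its underside. A bystander.
- oil: Small amber bottle, 36 mm across, 70 mm tall, at the back; origin at its underside. A bystander.
Things that resemble listed ones, but are neither listed nor needed, are in the scene too. Leave any blue look-alike of the supply alone.

How it is judged:
On the way, in this order (a step that is already met when the one before it is completed fails the run):
1. the cover is fully shut (value of joint cover above 0.076 m), for 0.1 s.
2. the stud is turned a quarter turn and has sprung back into its locking notch, the cover shut (value of joint cover above 0.075 m and value of joint stud_turn above 1.25 rad and value of joint stud_press between 0.004 and 0.009 m), for 0.2 s.
3. the toggle has snapped over to on (value of joint toggle above 0.8 rad), for 0.1 s.
At the end, for the whole second after the job is handed in: The cover is shut (within 5 mm of its stop), the stud is locked in its notch (turned more than 1.25 rad, 4 to 9 mm in), and the toggle is snapped over to on (more than 0.8 rad) (all of step 2 and value of joint toggle above 0.8 rad); the robot touches nothing.
It fails at once if a bystander (lens case, beaker, dishes, either bottle, grey box, tray) is moved more than 40 mm (distance of any of lens_case, beaker, dishes, reagent, slide_box, tip_tray, oil from where it was at the start of the episode above 0.04 m).
It fails at once if a bystander is knocked over (angle between any of lens_case, beaker, dishes, reagent, slide_box, tip_tray, oil's own z axis and vertical above 0.6 rad).
It also fails if it takes over 54 s, if anything falls off the work surface, if the arm or the gripper's body presses on something with over 40 N, if the wrist force passes 120 N, or if a joint passes its speed limit or range.

## Working session

There is one attempt and no reset: what is moved stays moved. The work goes in short steps, Python scripts to look and compute and a shell command to move; the robot and the scene stay as the last step left them, time stands still between calls to the robot, and variables do not carry over. Pictures are saved under pics/ and viewed, about 8 in all and at most 12, crops included, and the job is handed in when it is done.

```bash
mkdir -p pics; ls; python3 - <<'E'
from cell import bot,cams
import cv2
s=bot.sense();print(s)
for n in("scene","side"):
    cv2.imwrite(f"pics/{n}0.png",cams.camera(n))
    print(n,cams.camera_params(n))
print(cams.camera_params("wrist"))
E
```

```text
pics
{'time': 0.0, 'q': array([-1.20618005,  0.41187758, -0.01271769,  1.59702276,  0.00560206,
        1.13429564, -0.08215293]), 'joint_velocities': array([ 0.00095977, -0.00098234, -0.00064427,  0.00135414, -0.00065823,
       -0.00224534,  0.00247596]), 'effort': array([ 3.96565874e-04, -6.00618696e+01,  6.82225451e-01, -2.99414492e+01,
        1.37631627e-02,  1.10567169e-02, -9.49914664e-06]), 'tool_pos': array([0.26196252, 0.56688004, 0.20717569]), 'ee_rot': array([-1.13850023e-04,  2.14684937e-01,  9.76683041e-01, -7.75534191e-04]), 'ft_force': array([-1.32506868,  0.20994168,  0.18397498]), 'moment': array([ 0.01212737, -0.0764621 , -0.04591565]), 'width': 0.08537950817594}
scene {'fovy': 54.45080877489842, 'cx': 327.90874902742, 'cy': 238.38479899017867, 'R': array([[ 0.19867467,  0.97997902, -0.01301925],
       [ 0.53876944, -0.12030414, -0.83381917],
       [-0.81869156,  0.15864437, -0.55188413]]), 't': array([-0.132272  , -0.19584707,  1.68279186])}
side {'fovy': 48.54751989376665, 'cx': 310.1831170823269, 'cy': 232.44186743867266, 'R': array([[ 0.80548058, -0.59223216, -0.02149683],
       [-0.32323797, -0.40864646, -0.85353692],
       [ 0.49670741,  0.69445601, -0.52058871]]), 't': array([-0.45858631,  0.27739391,  1.57536038])}
{'fovy': 62.95683092432383, 'cx': 319.762019044756, 'cy': 241.7974707419087, 'tool_from_camera': array([[ 1.63467507e-04, -9.58694118e-01, -2.84439031e-01,
         7.29187917e-02],
       [ 9.99999694e-01, -6.08044692e-05,  7.79641047e-04,
        -4.09568595e-04],
       [-7.64732450e-04, -2.84439071e-01,  9.58693815e-01,
        -1.64646500e-01],
       [ 0.00000000e+00,  0.00000000e+00,  0.00000000e+00,
         1.00000000e+00]])}
```

View pics/scene0.png

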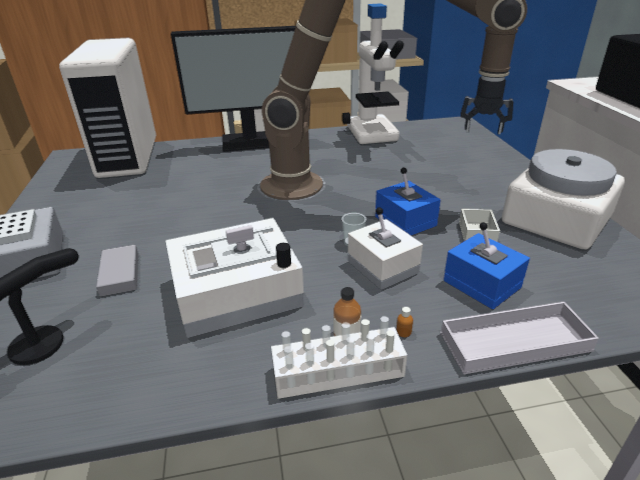

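View pics/side0.png

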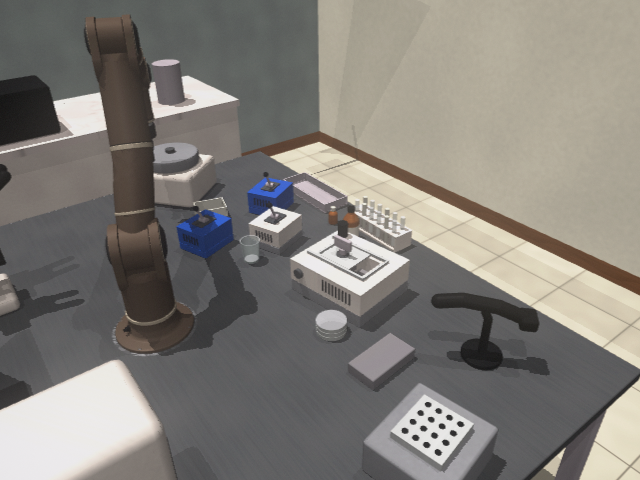

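The scene view shows the lamp unit around (235,265), with the wing at (240,237) and the lens case at (284,255). The white supply is at (384,250) with its ball at (380,211), and two blue look-alikes stand near it. The side view shows the same items. I'll enlarge both next.

```bash
python3 - <<'E'
import cv2,numpy as np
a=cv2.imread("pics/scene0.png")[195:335,155:435]; b=cv2.imread("pics/side0.png")[190:330,225:425]
cv2.imwrite("pics/c1.png",cv2.resize(a,(784,392),interpolation=cv2.INTER_CUBIC))  #2.8
cv2.imwrite("pics/c2.png",cv2.resize(b,(800,560),interpolation=cv2.INTER_CUBIC)) #4
E
```

```text
(no output)
```

View pics/c1.png

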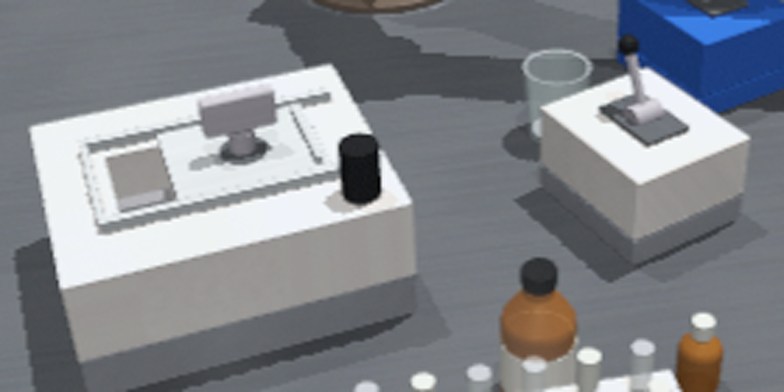

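View pics/c2.png

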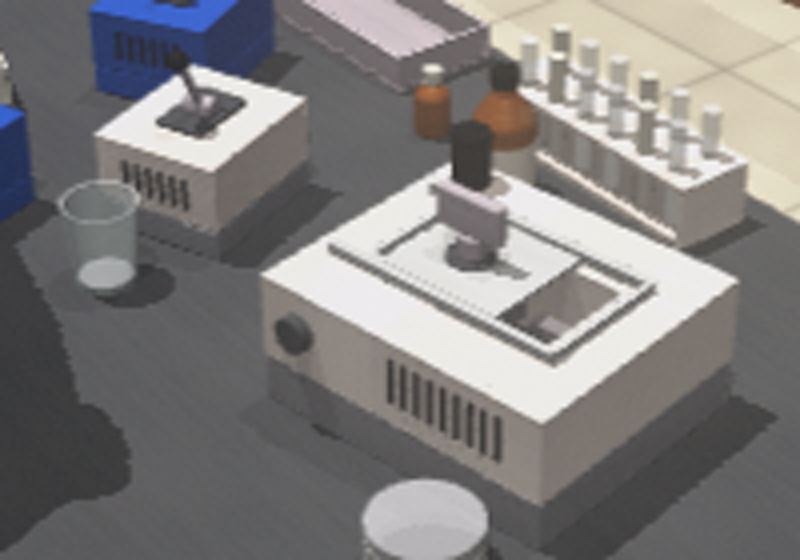

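```bash
cat >h.py <<'E'
import numpy as np
from cell import bot,cams
from scipy.spatial.transform import Rotation as Ro
def ray(p,uv):
    f=240/np.tan(np.radians(p["fovy"]/2)); d=np.array([(uv[0]-p["cx"])/f,(uv[1]-p["cy"])/f,1])
    if "R" in p: R=np.array(p["R"]); return -R.T@p["t"], R.T@d
    s=bot.sense(); q=s["ee_rot"]; Rt=Ro.from_quat([*q[1:],q[0]]).as_matrix(); T=np.array(p["tool_from_camera"])
    return s["tool_pos"]+Rt@T[:3,3], Rt@T[:3,:3]@d
def onz(n,uv,z):
    o,d=ray(cams.camera_params(n),uv); return (o+d*(z-o[2])/d[2])
def tri(uv1,uv2,n1="scene",n2="side"):
    A=np.zeros((3,3));b=np.zeros(3);L=[]
    for n,u in((n1,uv1),(n2,uv2)):
        o,d=ray(cams.camera_params(n),u);d=d/np.linalg.norm(d);P=np.eye(3)-np.outer(d,d);A+=P;b+=P@o;L.append((P,o))
    X=np.linalg.solve(A,b); return X,[np.linalg.norm(P@(X-o)) for P,o in L]
E
python3 - <<'E'
from h import *
np.set_printoptions(precision=4,suppress=True)
S=lambda u,v:(155+u/2.8-.3,195+v/2.8-.3)
D=lambda u,v:(225+u/4-.4,190+v/4-.4)
for name,z,a,b in(("lamp",.12,[(33,127),(333,67),(412,205),(65,283)],[(262,277),(543,418),(738,285)]),
 ("sup",.095,[(541,117),(648,70),(747,137),(638,180)],[(97,132),(197,67),(308,100),(215,165)])):
    A=np.array([onz("scene",S(*c),z) for c in a]);B=np.array([onz("side",D(*c),z) for c in b])
    print(name);print(A,A.mean(0));print(B,(B[0]+B[2])/2)
    for C in(A,B):
        e=np.diff(C,axis=0); print(np.linalg.norm(e,axis=1),np.degrees(np.arctan2(e[:,1],e[:,0])))
print("wing",tri(S(238,111),D(470,215)))
print("ball",tri(S(628,45),D(177,58)))
print("lens base",onz("scene",S(361,195),.12), "beaker",onz("side",D(106,275),0),"dishes",onz("side",(331,330),.043))
E
```

```text
lamp
[[ 0.4738 -0.3725  0.12  ]
 [ 0.4289 -0.0988  0.12  ]
 [ 0.6614 -0.0583  0.12  ]
 [ 0.7015 -0.3304  0.12  ]] [ 0.5664 -0.215   0.12  ]
[[ 0.4191 -0.1036  0.12  ]
 [ 0.4748 -0.3703  0.12  ]
 [ 0.6995 -0.3376  0.12  ]] [ 0.5593 -0.2206  0.12  ]
[0.2774 0.236  0.2751] [ 99.3177   9.8771 -81.6321]
[0.2725 0.2271] [-78.1994   8.2919]
sup
[[0.5201 0.0841 0.095 ]
 [0.4611 0.2065 0.095 ]
 [0.5931 0.2588 0.095 ]
 [0.6353 0.1429 0.095 ]] [0.5524 0.1731 0.095 ]
[[0.4533 0.2076 0.095 ]
 [0.5893 0.2536 0.095 ]
 [0.6342 0.1376 0.095 ]
 [0.5047 0.0947 0.095 ]] [0.5438 0.1726 0.095 ]
[0.1359 0.142  0.1233] [115.7511  21.5982 -69.9706]
[0.1435 0.1244 0.1365] [  18.704   -68.8089 -161.6848]
wing (array([ 0.5573, -0.1887,  0.1645]), [np.float64(0.0006449178341514631), np.float64(0.0006449178341515142)])
ball (array([0.5183, 0.1668, 0.163 ]), [np.float64(0.002227264629010582), np.float64(0.0022272646290105004)])
lens base [ 0.6388 -0.0974  0.12  ] beaker [0.4089 0.1325 0.    ] dishes [ 0.3711 -0.369   0.043 ]
```

The lamp yaw comes out at about 9.3°. The wing triangulates to z 0.1645 against an expected 0.166, and the ball to z 0.163, which matches. Next I'll move above the wing.

```bash
M="python3 -m handwheel"; 
python3 -m handwheel '[[0,0,0.5,0,0,0,-1],[0.2,-0.6,0.5,0,0,-0.05,-1],[0.35,-0.9,0.5,0,0,-0.12,-1]]'
python3 -m handwheel '[[0.2,-0.4,0,0,0,-0.06,-1],[0.35,-0.8,0,0,0,-0.12,-1],[0.35,-0.95,0,0,0,-0.12,-1]]'
python3 -m handwheel '[[0.2,-0.4,0,0,0,-0.06,-1],[0.35,-0.8,0,0,0,-0.12,-1],[0.35,-0.95,0,0,0,-0.12,-1]]'
python3 -m handwheel '[[0.2,-0.4,0,0,0,-0.06,-1],[0.35,-0.8,0,0,0,-0.1,-1],[0.35,-0.95,0,0,0,-0.1,-1]]'
python3 -m handwheel '[[0.2,-0.4,0,0,0,0,-1],[0.35,-0.8,0,0,0,0,-1],[0.35,-0.95,0,0,0,0,-1]]'
python3 -m handwheel '[[0.2,-0.4,0,0,0,0,-1],[0.35,-0.8,0,0,0,0,-1],[0.35,-0.95,0,0,0,0,-1]]'
cat > chk.py <<'E'
from h import *
np.set_printoptions(precision=4,suppress=True)
s=bot.sense();q=s["ee_rot"];R=Ro.from_quat([*q[1:],q[0]]).as_matrix()
print("t",s["time"],"p",s["tool_pos"],"yawY",np.degrees(np.arctan2(R[1,1],R[0,1])),"tilt z",R[:,2],"F",s["ft_force"],"M",s["moment"],"w",s["width"],"q",s["q"])
E
python3 chk.py
```

```text
time: 0.4
tool_pos: [0.297, 0.4745, 0.2675]
ee_rot: [-0.0, 0.336, 0.942, 0.0]
ft_force: [2.1, -0.8, 0.1]
width: 0.0854
time: 0.7
tool_pos: [0.3415, 0.3556, 0.2675]
ee_rot: [0.0, 0.456, 0.89, -0.0]
ft_force: [-0.5, 1.1, 0.0]
width: 0.0852
time: 1.0
tool_pos: [0.385, 0.2376, 0.2674]
ee_rot: [0.001, 0.567, 0.823, -0.0]
ft_force: [0.4, 0.3, -0.7]
width: 0.0854
time: 1.3
tool_pos: [0.4282, 0.1195, 0.2674]
ee_rot: [0.001, 0.653, 0.757, -0.001]
ft_force: [1.0, -0.2, 0.6]
width: 0.0852
time: 1.6
tool_pos: [0.4711, 0.0015, 0.2675]
ee_rot: [0.002, 0.654, 0.756, -0.001]
ft_force: [-0.1, 0.5, -0.2]
width: 0.0856
time: 1.9
tool_pos: [0.5139, -0.1164, 0.2674]
ee_rot: [0.003, 0.655, 0.755, -0.001]
ft_force: [0.5, -0.0, 0.3]
width: 0.0856
t 1.9 p [ 0.5139 -0.1164  0.2674] yawY 8.091219971563053 tilt z [ 0.0024 -0.0056 -1.    ] F [ 0.4659 -0.0121  0.2931] M [ 0.0432 -0.0284 -0.0236] w 0.0855833479681237 q [-0.4072  0.2065  0.6388  1.7862 -0.1268  1.188   0.4097]
```

```bash
python3 -m handwheel '[[0.3,-0.5,0,0,0,0.01,-1],[0.36,-0.6,0,0,0,0.01,-1],[0.36,-0.6,0,0,0,0.01,-1],[0.36,-0.6,0,0,0,0.01,-1]]'
python3 chk.py; python3 -c "
from h import *;import cv2
p=bot.sense()['tool_pos'];cv2.imwrite('pics/w1.png',cams.camera('wrist'))"
```

```text
time: 2.3
tool_pos: [0.5567, -0.1891, 0.2665]
ee_rot: [0.002, 0.648, 0.761, -0.002]
ft_force: [-0.3, 0.2, 0.1]
width: 0.0856
t 2.3 p [ 0.5567 -0.1891  0.2665] yawY 9.182238672533567 tilt z [ 0.0007 -0.0059 -1.    ] F [-0.2673  0.2018  0.1191] M [ 0.0245 -0.0062  0.0051] w 0.08560317696147486 q [-0.2556  0.3397  0.6616  1.646  -0.2136  1.2282  0.6101]
```

View pics/w1.png

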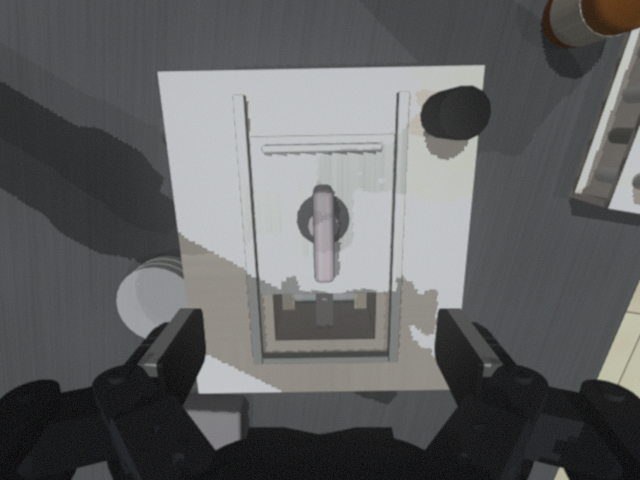

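The wrist view shows the wing straight up the picture from (323,190) to (324,282), with the bay opening below it. Top corners of the lamp unit are at (160,72) and (484,66). The lens case at (458,110) is clear of the fingers.

```bash
python3 - <<'E'
from h import *
np.set_printoptions(precision=4,suppress=True)
for uv,z in[((160,72),.12),((484,66),.12),((198,392),.12),((323,192),.184),((324,281),.184),((316,235),.184),((332,235),.184),((324,230),.126),((326,362),.131),((238,96),.131),((404,92),.131)]:
    print(uv,onz("wrist",uv,z))
E
```

```text
(160, 72) [ 0.4229 -0.099   0.12  ]
(484, 66) [ 0.6561 -0.0568  0.12  ]
(198, 392) [ 0.4705 -0.372   0.12  ]
(323, 192) [ 0.553  -0.1564  0.184 ]
(324, 281) [ 0.5636 -0.2163  0.184 ]
(316, 235) [ 0.5531 -0.1851  0.184 ]
(332, 235) [ 0.5635 -0.1834  0.184 ]
(324, 230) [ 0.5609 -0.1963  0.126 ]
(326, 362) [ 0.5822 -0.3134  0.131 ]
(238, 96) [ 0.4832 -0.1066  0.131 ]
(404, 92) [ 0.6004 -0.0847  0.131 ]
```

```bash
python3 -m handwheel '[[0.013,0.02,-0.3,0,0,0.007,-1],[0.013,0.02,-0.6,0,0,0.007,-1],[0.013,0.02,-0.9,0,0,0.007,-1],[0.013,0.02,-0.97,0,0,0.007,-1],[0.013,0.02,-0.97,0,0,0.007,-1]]' && python3 -m handwheel '[[0,0,0,0,0,0,0.3],[0,0,0,0,0,0,1],[0,0,0,0,0,0,1],[0,0,0,0,0,0,1],[0,0,0,0,0,0,1]]' 40 && python3 -m handwheel '[[0,0,0,0,0,0,1],[0,0,0,0,0,0,1],[0,0,0,0,0,0,1]]'; python3 chk.py
```

```text
time: 2.85
tool_pos: [0.5575, -0.1841, 0.1498]
ee_rot: [0.001, 0.641, 0.767, -0.002]
ft_force: [0.0, -0.5, 0.7]
width: 0.0857
time: 3.35
tool_pos: [0.5578, -0.1842, 0.1503]
ee_rot: [0.001, 0.641, 0.767, -0.002]
ft_force: [2.6, 0.6, 0.9]
width: 0.0123
time: 3.65
tool_pos: [0.558, -0.1842, 0.1505]
ee_rot: [0.001, 0.641, 0.767, -0.001]
ft_force: [-0.1, 0.7, 2.6]
width: 0.013
t 3.65 p [ 0.558  -0.1842  0.1505] yawY 10.19547140476536 tilt z [ 0.0003 -0.0041 -1.    ] F [-0.0885  0.679   2.6295] M [ 0.1333 -0.1023  0.0331] w 0.013029328666425087 q [-0.216   0.4492  0.6098  1.7879 -0.2962  0.9961  0.6876]
```

```bash
python3 -m handwheel '[[0.018,-0.1,0,0,0,0,1],[0.036,-0.2,0,0,0,0,1],[0.054,-0.3,0,0,0,0,1],[0.07,-0.39,0,0,0,0,1],[0.07,-0.39,0,0,0,0,1]]' && python3 -m handwheel '[[0.012,-0.06,0,0,0,0,1],[0.02,-0.1,0,0,0,0,1],[0.024,-0.13,0,0,0,0,1],[0.024,-0.13,0,0,0,0,1]]';python3 chk.py
```

```text
time: 4.15
tool_pos: [0.5668, -0.234, 0.1505]
ee_rot: [0.003, 0.642, 0.766, -0.002]
ft_force: [1.9, -1.6, 0.7]
width: 0.0126
time: 4.55
tool_pos: [0.5688, -0.2433, 0.149]
ee_rot: [-0.002, 0.641, 0.767, 0.0]
ft_force: [-2.9, 16.8, 2.8]
width: 0.0128
t 4.55 p [ 0.5688 -0.2433  0.149 ] yawY 10.237752434812894 tilt z [-0.0033  0.0032 -1.    ] F [-2.8708 16.8029  2.7665] M [ 3.6934  0.8611 -0.014 ] w 0.012836183651623893 q [-0.0978  0.5078  0.6021  1.7053 -0.3278  1.0351  0.7948]
```

```bash
python3 -m handwheel '[[0,0,-0.04,0,0,0,1],[0,0,-0.08,0,0,0,1],[0,0,-0.12,0,0,0,1],[0,0,-0.125,0,0,0,1],[0,0,-0.125,0,0,0,1]]';python3 chk.py
```

```text
time: 5.05
tool_pos: [0.5691, -0.2424, 0.1363]
ee_rot: [-0.003, 0.641, 0.768, 0.002]
ft_force: [-7.1, 9.8, 22.6]
width: 0.0127
t 5.05 p [ 0.5691 -0.2424  0.1363] yawY 10.269552670883774 tilt z [-0.002   0.0057 -1.    ] F [-7.0827  9.8112 22.552 ] M [ 1.9967  1.6426 -0.017 ] w 0.012688354130677667 q [-0.0917  0.5209  0.594   1.7176 -0.34    1.0114  0.8043]
```

```bash
python3 -m handwheel '[[0,0,-0.02,0,0,-0.06,1],[0,0,-0.02,0,0,-0.12,1],[0,0,-0.02,0,0,-0.18,1],[0,0,-0.02,0,0,-0.24,1],[0,0,-0.02,0,0,-0.25,1]]';python3 chk.py
```

```text
time: 5.55
tool_pos: [0.571, -0.2423, 0.1363]
ee_rot: [-0.001, 0.819, 0.574, 0.004]
ft_force: [-1.5, 7.3, 18.7]
width: 0.0126
t 5.55 p [ 0.571  -0.2423  0.1363] yawY -19.932191131512976 tilt z [ 0.0052  0.0061 -1.    ] F [-1.5056  7.2769 18.6819] M [1.4008 0.4056 0.0796] w 0.012620929641527556 q [-0.1766  0.553   0.7271  1.7247 -0.4299  1.0259  0.3562]
```

```bash
python3 -m handwheel '[[-0.01,-0.01,-0.02,0,0,-0.06,1],[-0.01,-0.01,-0.02,0,0,-0.12,1],[-0.01,-0.01,-0.02,0,0,-0.18,1],[-0.01,-0.01,-0.02,0,0,-0.24,1],[-0.01,-0.01,-0.02,0,0,-0.25,1]]';python3 -m handwheel '[[0,0,-0.02,0,0,-0.06,1],[0,0,-0.02,0,0,-0.12,1],[0,0,-0.02,0,0,-0.18,1],[0,0,-0.02,0,0,-0.24,1],[0,0,-0.02,0,0,-0.25,1]]';python3 chk.py
```

```text
time: 6.05
tool_pos: [0.5727, -0.2436, 0.1364]
ee_rot: [0.001, 0.94, 0.341, 0.007]
ft_force: [2.8, 5.6, 15.4]
width: 0.0125
time: 6.55
tool_pos: [0.5743, -0.2457, 0.1363]
ee_rot: [0.005, 0.996, 0.084, 0.008]
ft_force: [-0.0, 1.2, 15.1]
width: 0.0124
t 6.55 p [ 0.5743 -0.2457  0.1363] yawY -80.35336549738155 tilt z [ 0.0162 -0.0085 -0.9998] F [-0.0374  1.1631 15.0514] M [ 0.2622  0.2331 -0.0019] w 0.012446779659962276 q [-0.3335  0.6562  1.001   1.7378 -0.6232  1.0802 -0.5294]
```

```bash
python3 -m handwheel '[[0,0,0.02,0,0,0,1],[0,0,0.04,0,0,0,1],[0,0,0.055,0,0,0,1],[0,0,0.055,0,0,0,1]]';python3 chk.py; python3 -m handwheel '[[0,0,0,0,0,0,0.5],[0,0,0,0,0,0,-1],[0,0,0,0,0,0,-1],[0,0,0,0,0,0,-1],[0,0,0,0,0,0,-1]]';python3 chk.py
```

```text
time: 6.95
tool_pos: [0.5744, -0.246, 0.1435]
ee_rot: [0.005, 0.996, 0.084, 0.008]
ft_force: [-1.0, 2.4, 4.9]
width: 0.0128
t 6.95 p [ 0.5744 -0.246   0.1435] yawY -80.34647090093294 tilt z [ 0.0166 -0.0085 -0.9998] F [-0.9939  2.3786  4.9   ] M [0.6995 0.3821 0.0135] w 0.012816667476151117 q [-0.3372  0.6487  1.0076  1.7308 -0.6152  1.0919 -0.5349]
time: 7.45
tool_pos: [0.5743, -0.2461, 0.1434]
ee_rot: [0.005, 0.996, 0.084, 0.008]
ft_force: [-0.3, 0.1, -0.9]
width: 0.0777
t 7.45 p [ 0.5743 -0.2461  0.1434] yawY -80.35217958034075 tilt z [ 0.0163 -0.0087 -0.9998] F [-0.2832  0.0809 -0.9352] M [-0.0031  0.0941  0.0016] w 0.07766281128597802 q [-0.3369  0.6489  1.0074  1.7309 -0.615   1.0917 -0.535 ]
```

Now lift clear and look from the wrist.

```bash
python3 -m handwheel '[[0,0,0.3,0,0,0,-1],[0,0,0.6,0,0,0,-1],[0,0,0.9,0,0,0,-1],[0,0,1,0,0,0,-1],[0,0,1,0,0,0,-1]]'; python3 -c "
from h import *;import cv2
a=cams.camera('wrist');b=cams.camera('side')
cv2.imwrite('pics/w2.png',np.hstack([cv2.resize(a,(400,300)),cv2.resize(b[190:310,275:435],(400,300),interpolation=2)]))
s=cams.camera('scene');cv2.imwrite('pics/s2.png',cv2.resize(s[195:335,155:435],(784,392),interpolation=2))"
```

```text
time: 7.95
tool_pos: [0.575, -0.2468, 0.265]
ee_rot: [0.006, 0.996, 0.084, 0.009]
ft_force: [-0.1, -0.3, 0.1]
width: 0.0856
```

View pics/w2.png

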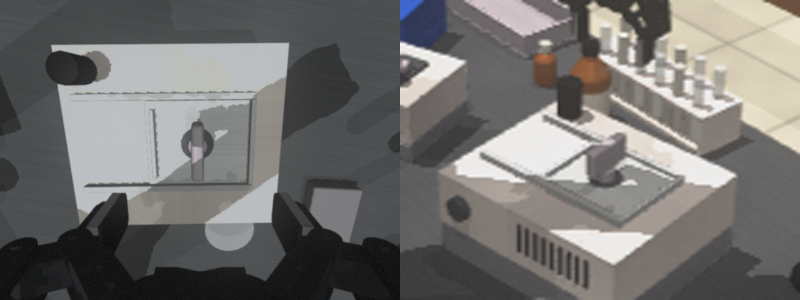

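The left half (wrist) shows the cover shut, with the wing at (197,150) now lying across the slide. The right half (side) agrees, with the wing at (605,157). I'll check the stud height in the scene view.

View pics/s2.png

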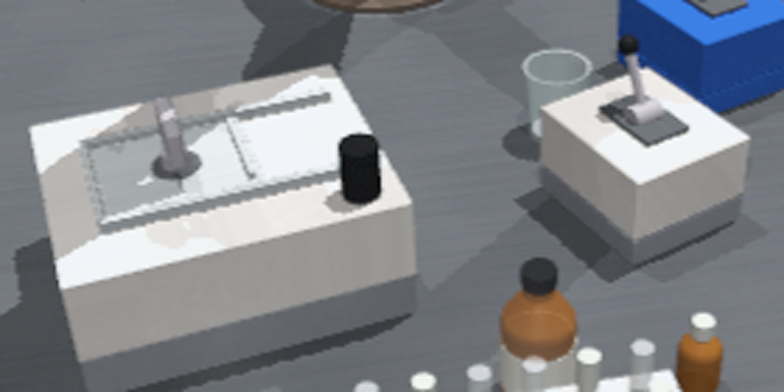

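```bash
python3 - <<'E'
from h import *
np.set_printoptions(precision=4,suppress=True)
S=lambda u,v:(155+u/2.8-.3,195+v/2.8-.3)
print(tri(S(170,131),(356.8,252.5)), onz("scene",(404,171),.163), onz("scene",(379.5,210.9),.163),onz("side",(225+177/4-.4,190+58/4-.4),.163))
E
python3 -m handwheel '[[-0.1,0.4,0.1,0,0,0,0],[-0.2,0.8,0.1,0,0,0,1],[-0.21,0.85,0.1,0,0,0,1]]'
python3 -m handwheel '[[-0.1,0.4,0,0,0,0.03,1],[-0.2,0.8,0,0,0,0.06,1],[-0.21,0.85,0,0,0,0.08,1]]'
python3 -m handwheel '[[-0.1,0.4,0,0,0,0,1],[-0.2,0.8,0,0,0,0,1],[-0.21,0.85,0,0,0,0,1]]'
python3 -m handwheel '[[-0.1,0.4,0,0,0,0,1],[-0.2,0.7,0,0,0,0,1],[-0.21,0.75,0,0,0,0,1],[-0.21,0.75,0,0,0,0,1]]';python3 chk.py
```

```text
(array([ 0.5664, -0.2467,  0.1579]), [np.float64(8.554200245299175e-05), np.float64(8.554200245303906e-05)]) [0.3123 0.3044 0.163 ] [0.5225 0.1657 0.163 ] [0.5193 0.1709 0.163 ]
time: 8.4
tool_pos: [0.5483, -0.1358, 0.2714]
ee_rot: [0.002, 0.996, 0.089, 0.005]
ft_force: [0.8, 1.3, 0.1]
width: 0.0439
time: 8.7
tool_pos: [0.5217, -0.0271, 0.2693]
ee_rot: [0.001, 0.984, 0.177, 0.003]
ft_force: [-0.3, 0.3, -1.6]
width: 0.0006
time: 9.0
tool_pos: [0.4945, 0.0814, 0.2675]
ee_rot: [0.0, 0.983, 0.181, 0.002]
ft_force: [-0.5, 0.4, 0.8]
width: 0.0001
time: 9.4
tool_pos: [0.4685, 0.1727, 0.2666]
ee_rot: [0.001, 0.983, 0.183, 0.001]
ft_force: [-0.8, -1.1, 0.3]
width: -0.0002
t 9.4 p [0.4685 0.1727 0.2666] yawY -68.93204208473203 tilt z [ 0.0029 -0.0021 -1.    ] F [-0.8256 -1.1378  0.2898] M [-0.0674 -0.0235 -0.013 ] w -0.00015276513660131375 q [-1.4939  0.3039  1.3113  1.8645 -0.3113  1.2108 -1.2854]
```

```bash
python3 -m handwheel '[[0.04,-0.18,0,0,0,0,1],[0.04,-0.18,-0.3,0,0,0,1],[0.04,-0.18,-0.6,0,0,0,1],[0.04,-0.18,-0.9,0,0,0,1],[0.04,-0.18,-0.97,0,0,0,1]]';python3 chk.py;  python3 -c "
from h import *;import cv2
a=cams.camera('scene')[150:300,300:500];b=cams.camera('side')[150:300,180:380]
cv2.imwrite('pics/s3.png',cv2.resize(np.hstack([a,b]),(800,300),interpolation=2))"
```

```text
time: 9.9
tool_pos: [0.4716, 0.148, 0.1472]
ee_rot: [0.002, 0.983, 0.181, -0.001]
ft_force: [-0.1, -0.5, 0.0]
width: -0.0002
t 9.9 p [0.4716 0.148  0.1472] yawY -69.14195567448897 tilt z [-0.0015 -0.0052 -1.    ] F [-0.0618 -0.4641  0.0048] M [-0.0231  0.0278  0.0116] w -0.00020970689731827973 q [-1.2666  0.4412  1.1308  2.023  -0.4781  0.9789 -1.1001]
```

View pics/s3.png

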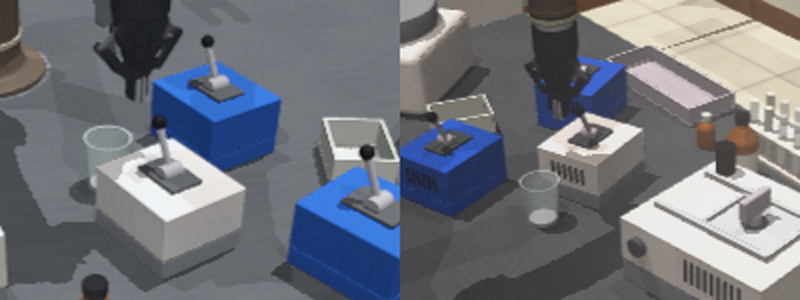

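The closed fingers at (140,95) stand behind the white supply's ball at (160,121), clear of the beaker and the blue boxes. Next I push along the supply's +x.

```bash
python3 -m handwheel '[[0.12,0.044,0,0,0,0,1],[0.24,0.088,0,0,0,0,1],[0.36,0.13,0,0,0,0,1],[0.46,0.167,0,0,0,0,1],[0.57,0.207,0,0,0,0,1]]';python3 -m handwheel '[[0,0,0,0,0,0,1],[0,0,0,0,0,0,1]]'; python3 chk.py;  python3 -c "
from h import *;import cv2
a=cams.camera('scene')[150:300,300:500];b=cams.camera('side')[150:300,180:380]
cv2.imwrite('pics/s4.png',cv2.resize(np.hstack([a,b]),(800,300),interpolation=2))"
```

```text
time: 10.5
tool_pos: [0.5435, 0.1733, 0.152]
ee_rot: [0.002, 0.983, 0.181, 0.002]
ft_force: [1.4, -0.2, 0.7]
width: -0.0001
time: 10.7
tool_pos: [0.5444, 0.1725, 0.1536]
ee_rot: [0.002, 0.984, 0.181, 0.003]
ft_force: [-0.0, 0.1, -0.2]
width: -0.0
t 10.7 p [0.5444 0.1725 0.1536] yawY -69.19845107516767 tilt z [ 0.0061 -0.0035 -1.    ] F [-0.0113  0.0894 -0.2045] M [-0.052   0.0293  0.0362] w -1.622411920118502e-05 q [-1.1316  0.5577  1.0501  1.8432 -0.5484  1.0616 -1.0762]
```

View pics/s4.png

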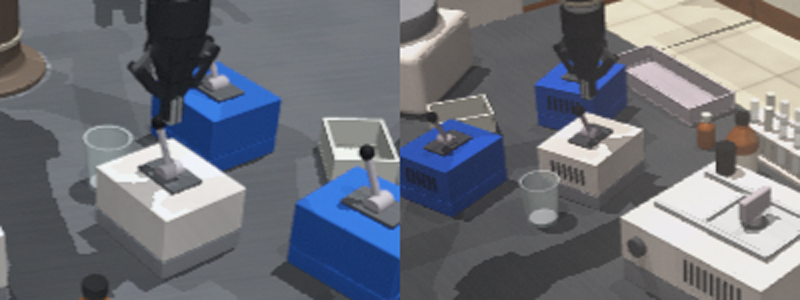

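```bash
python3 - <<'E'
from h import *
import cv2
def pr(n,X):
    p=cams.camera_params(n);c=np.array(p["R"])@X+p["t"];f=240/np.tan(np.radians(p["fovy"]/2));return (p["cx"]+f*c[0]/c[2],p["cy"]+f*c[1]/c[2])
for n in("scene","side"):
    for X in([.5444,.1725,.1536],[.4716,.148,.1472],[.5205,.167,.163],[.548,.173,.104],[.574,.182,.163]): print(n,X,np.round(pr(n,np.array(X)),1))
a=cams.camera('scene')[170:260,330:430];b=cams.camera('side')[170:260,230:330]
cv2.imwrite('pics/s5.png',cv2.resize(np.hstack([a,b]),(800,360),interpolation=2))
E
```

```text
scene [0.5444, 0.1725, 0.1536] [384.4 218.1]
scene [0.4716, 0.148, 0.1472] [367.3 207.4]
scene [0.5205, 0.167, 0.163] [379.8 210.5]
scene [0.548, 0.173, 0.104] [384.  235.2]
scene [0.574, 0.182, 0.163] [391.9 220.4]
side [0.5444, 0.1725, 0.1536] [274.7 204.2]
side [0.4716, 0.148, 0.1472] [261.  214.7]
side [0.5205, 0.167, 0.163] [269.7 204.4]
side [0.548, 0.173, 0.104] [276.3 216. ]
side [0.574, 0.182, 0.163] [280.1 198.4]
```

View pics/s5.png

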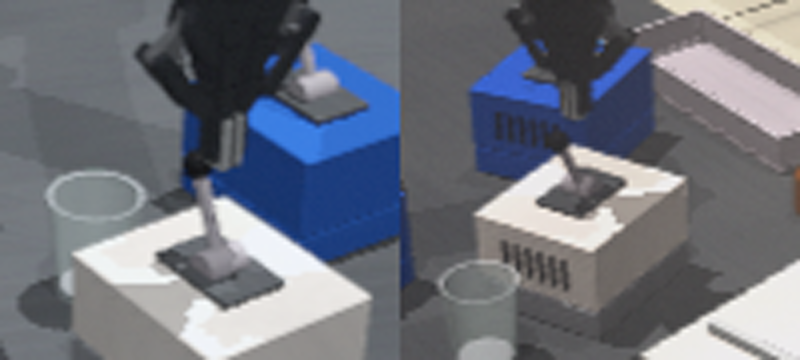

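```bash
python3 - <<'E'
from h import *
for a,b in(((224,165),(574,118)),((196,165),(558,141)),((224,260),(580,188))):
    print(tri((330+a[0]/4-.4,170+a[1]/4-.4),(230+(b[0]-400)/4-.4,170+b[1]/4-.4)))
E
```

```text
(array([0.54127981, 0.17576341, 0.17303892]), [np.float64(0.0005573626741404769), np.float64(0.0005573626741404453)])
(array([0.51768877, 0.16550536, 0.1616809 ]), [np.float64(0.0012637207291338176), np.float64(0.0012637207291339547)])
(array([0.54344073, 0.1783627 , 0.10144045]), [np.float64(0.0008753908125846917), np.float64(0.0008753908125846791)])
```

The visible finger ends triangulate to z 0.173, about 19 mm above the TCP. The closed fingers therefore passed over the ball, which still leans off at (196,165). I'll go up and back, then push again lower.

```bash
python3 -m handwheel '[[0,0,0.2,0,0,0,1],[0,0,0.3,0,0,0,1],[-0.3,-0.11,0.3,0,0,0,1],[-0.57,-0.2,0.3,0,0,0,1],[-0.6,-0.2,0.3,0,0,0,1]]';python3 -m handwheel '[[0,0,-0.2,0,0,0,1],[0,0,-0.4,0,0,0,1],[0,0,-0.52,0,0,0,1],[0,0,-0.52,0,0,0,1],[0,0,-0.52,0,0,0,1]]'; python3 chk.py
```

```text
time: 11.4
tool_pos: [0.4674, 0.1476, 0.1879]
ee_rot: [0.001, 0.984, 0.18, 0.0]
ft_force: [0.2, 0.4, -0.1]
width: -0.0001
time: 11.9
tool_pos: [0.468, 0.1473, 0.126]
ee_rot: [0.001, 0.984, 0.18, 0.0]
ft_force: [-0.2, -0.8, -0.3]
width: -0.0
t 11.9 p [0.468  0.1473 0.126 ] yawY -69.28455905823057 tilt z [ 0.0008 -0.0018 -1.    ] F [-0.1509 -0.808  -0.3368] M [-0.0614  0.0011 -0.0044] w -4.439532105400225e-05 q [-1.2389  0.459   1.0951  2.0548 -0.511   0.9303 -1.0758]
```

```bash
python3 -m handwheel '[[0.1,0.037,0,0,0,0,1],[0.2,0.074,0,0,0,0,1],[0.3,0.11,0,0,0,0,1],[0.35,0.13,0,0,0,0,1]]';python3 -m handwheel '[[0.07,0.025,0,0,0,0,1],[0.14,0.05,0,0,0,0,1],[0.2,0.075,0,0,0,0,1],[0.25,0.09,0,0,0,0,1],[0.25,0.09,0,0,0,0,1]]'; python3 chk.py; python3 -c "
from h import *;import cv2
a=cams.camera('scene')[170:260,330:430];b=cams.camera('side')[170:260,230:330]
cv2.imwrite('pics/s6.png',cv2.resize(np.hstack([a,b]),(800,360),interpolation=2))"
```

```text
time: 12.3
tool_pos: [0.5104, 0.1628, 0.1263]
ee_rot: [0.001, 0.984, 0.18, -0.001]
ft_force: [-5.6, -2.1, 4.2]
width: 0.0
time: 12.8
tool_pos: [0.5414, 0.1739, 0.1263]
ee_rot: [0.001, 0.984, 0.18, -0.0]
ft_force: [0.0, 0.2, 0.6]
width: -0.0002
t 12.8 p [0.5414 0.1739 0.1263] yawY -69.264106778008 tilt z [ 0.0003 -0.0027 -1.    ] F [0.0485 0.1794 0.6331] M [-0.015  -0.0324  0.0071] w -0.00022575084970010323 q [-1.1069  0.5846  1.0117  1.8698 -0.5791  1.0169 -1.0574]
```

View pics/s6.png

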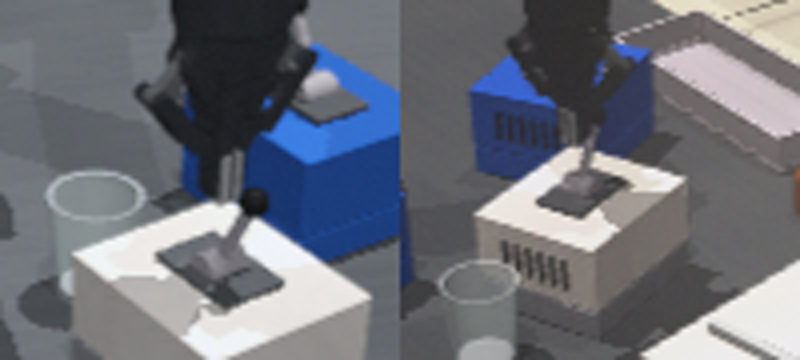

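The toggle has snapped to on. Its ball is at scene (393,220), against (392,220) predicted for on. I'll back off, rise clear and check once more.

```bash
python3 -m handwheel '[[-0.2,-0.07,0,0,0,0,1],[-0.4,-0.15,0,0,0,0,1],[-0.5,-0.18,0,0,0,0,1],[-0.5,-0.18,0.4,0,0,0,1],[-0.5,-0.18,0.9,0,0,0,1]]';python3 -m handwheel '[[0,0,0.2,0,0,0,1],[0,0,0.2,0,0,0,1],[0,0,0.2,0,0,0,1]]'; python3 chk.py; python3 -c "
from h import *;import cv2
a=cams.camera('scene')[150:350,140:460];b=cams.camera('side')[150:350,180:420]
cv2.imwrite('pics/s7.png',np.hstack([cv2.resize(a,(456,285),interpolation=2),cv2.resize(b,(342,285),interpolation=2)]))"
```

```text
time: 13.4
tool_pos: [0.4792, 0.1515, 0.2248]
ee_rot: [0.002, 0.984, 0.179, -0.002]
ft_force: [0.8, 2.2, 0.8]
width: 0.0001
time: 13.7
tool_pos: [0.4791, 0.1522, 0.2488]
ee_rot: [0.001, 0.984, 0.18, -0.001]
ft_force: [0.3, 0.6, 0.0]
width: -0.0003
t 13.7 p [0.4791 0.1522 0.2488] yawY -69.26480321349987 tilt z [-0.0025 -0.0025 -1.    ] F [0.269  0.5942 0.0276] M [ 0.0699  0.0417 -0.02  ] w -0.0003330213869538381 q [-1.3938  0.3284  1.2603  1.8788 -0.3359  1.1827 -1.2265]
```

View pics/s7.png

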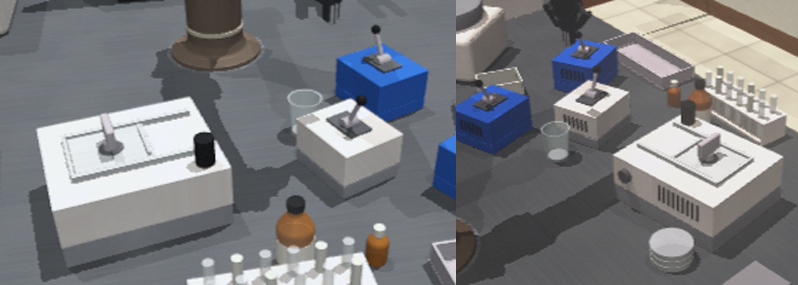

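The final picture shows the cover shut and the wing crosswise at (108,135). The toggle leans to on with its ball at (362,102), the bystanders in view stand as before, and the arm is clear.

```bash
python3 -c "
from cell import bot
print(bot.finish_job())"
```

```text
the job is handed in; nothing more can be done
None
```

The job is done and handed in at about 13.8 s of robot time. The hand-in reports no verdict, so the results below come from my own checks.

- **Cover:** I gripped the wing and slid the cover until it met its stop, with about 17 N of reaction. The tool stopped within 1 mm of the computed `stud_home`.
- **Stud:** I pushed it in about 14 mm and turned it 90.5° clockwise by the tool's angle. It then eased up about 7 mm and I let it go. Afterwards the wing lay crosswise at a measured z of 0.158 m, against 0.1595 m expected when locked.
- **Toggle:** The first push missed. The closed finger ends looked about 19 mm higher than the reported TCP, so they passed over the ball. A second push, about 27 mm lower, snapped it over, and the ball's image position is within about 1 pixel of where "on" should be.
- **Last look:** The cover was shut, the wing locked crosswise and the toggle on. The lens case, beaker, dishes and both bottles looked unmoved. I did not check the tip tray and slide box in the last picture, but the arm did not go near them. The arm was clear, with near-zero wrist force.

The cover started about 20 mm less open than the 80 mm stated. My estimate of its travel from the pictures was 59 mm, and the stop came at that point.

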